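# Set the cutting straightedge against its two stops

### The job

Set up the portioning board for the next cut: take the long steel straightedge lying on the board by its grip and slide it across the board, without lifting it off, until its long edge lies against both round stops at once, then let go of it. Leave the short straightedge on the counter where it is.

Things in the scene. Friction and masses are not known exactly. Their poses are not given: they have to be found in the camera images.
- straightedge: Long straightedge, loose, 0.3-0.55 kg, flat on the board, nearer the robot than the stops: steel strip 280 x 44 x 5 mm, upright black grip rail on its middle (90 long along the strip, 16 wide, top 41 above underside). Origin: centre of underside. y along the strip (ends at +-140), x across it (edges at +-22; x points to the stops at the start), z up. Slides with 1 to 6 N of dry friction.
- stop_left: Stop: upright dark steel pin, diameter 24 mm, 22 high, fixed in the left slot of the wooden board (seen from the robot; fixed, 340 x 360, 15 thick). Origin: centre of its underside, on the board's top. Axes of the board: x away from the robot, y left, z up. Nothing stands between strip and pins; beyond the pins, on the board, are a small cup and a tin, up to 45 high.
- stop_right: The other stop, the same pin (diameter 24 mm, 22 high), fixed in the right slot, 140 mm from the left slot along the board's y. Origin: centre of its underside, on the board's top. The pins may be set up to 40 mm differently along their slots (board's x), so the line through them may be oblique to the board.
- short_edge: The short straightedge, a loose bystander, not to be used: same shape and cross-section as the long one but 140 mm long, lying on the counter to the left or right of the board. Origin: centre of its underside; y along its length, z up.

How it is judged:
By the outcome, as a careful person would: the job done as asked, in the order asked, and still so for the second after the job is handed in, with the robot touching nothing.
It also fails if it takes over 35 s, if anything falls off the work surface, if the arm or the gripper's body presses on something with over 40 N, if the wrist force passes 120 N, or if a joint passes its speed limit or range.

### The arm

A 6-joint arm with a two-finger parallel gripper is mounted at the origin on the work surface. World frame = base frame: x ahead of the robot, y to its left, z up, the work surface at z = 0. Lengths are in m, angles in rad, forces in N, time in s.
With the tool pointing down it reaches from about 0.25 to 0.85 m from the base axis. Payload 12.5 kg.
Tool frame: the origin (TCP) lies midway between the tips of the shut fingers; the grasp point (between the pads) lies 19 mm behind it; y points along the fingers, z is the direction in which the jaws open and shut, and the axes are right-handed (so a half turn about y gives the same grasp; the last joint's range is limited). The gripper opens to 93 mm and grips with 3 to 60 N. Pads are 15 mm wide; open, the fingers measure 128 mm over their backs; the gripper's body (75 mm by 188 mm) begins 65 mm behind the grasp point.
Start: joints at [-1.337, 0.351, 1.652, -0, 1.139, -0.085], TCP at [0.172, -0.522, 0.219] pointing down, gripper open.
Joint ranges: [-2.75, 2.75], [-0.79, 2.1], [0.01, 2.65], [-1.57, 4.71], [0.07, 3.14], [-2.87, 2.87]. Speed limits (rad/s): [2.22, 2.22, 2.79, 3.14, 3.14, 3.14].

### API

Orientations are given as a unit quaternion [x, y, z, w].
In Python, from station import state, grab_frame, camera_model, env, find_in, place_of gives the robot as it stands.
- The arm moves only by the shell command python3 -m inch 'ROWS'. ROWS is JSON, a list of rows, each a list of 7 numbers: the opening, from -1 (shut) to 1 (fully open), then the shift along the tool's x, y, z in cm, then the turn, a rotation vector about the tool's x, y, z in degrees. In form: [[gripper, dx, dy, dz, ax, ay, az], ...]. A call has 1 to 20 rows; each row shifts and turns the commanded pose from where the row before left it, along the tool's axes as they then stand; what a row does not reach is not made up. A row lasts 1/10 s, in which the tool goes at most 50 mm and 8.59 degrees, less where a joint would pass 70% of its speed; a pose out of reach is approached as far as the arm can. A call with a gripper value outside its range is refused whole. The fingers move at their own pace and stop on an object; the grip force is fixed at half the most. Time passes only in rows, so rows that do not move let the fingers close. It gives the time, the measured TCP pose, the force and the opening at its end, in the units of the state.
- state(): the state, without advancing time (a new reading comes with each control period).
- grab_frame(name): name is "side" or "top" or "wrist"; returns (picture, depth): 420x560x3 uint8, red, green, blue; 420x560 float32, m along the optical axis (not along the pixel's ray), 0 where there is no reading.
- camera_model(name): a dict with "fovy" (degrees; the focal length in pixels is half the picture's height over the tangent of half this angle, whatever the lens; pixels are square), "cx", "cy" (the principal point, pixels), "origin" and "attitude" of the camera in the world; the wrist camera has in their place "mount" (4x4, takes a point from camera to tool coordinates, whose origin is the TCP and whose axes are the tool frame's). Camera axes: x right, y down, z forward; pixel columns grow to the right and rows downward; lengths in m; the calibration is good to about 2 mm. A picture is of the moment at which its call begins: read the wrist's pose just before it. camera_model takes no time and is no camera call.
- env.sign_off(): hands the job in, once; it reports no verdict.
Trained networks look in the newest picture that a camera, given by its name, has taken for a name from the list of things; names that differ only in an ending like _2 or _b are one class to them, and where a whole thing is asked for, a point or a joint stands for the part that bears it (a point fixed in the world has none). Each returns a list of dicts, best first, with "confidence" (0 to 1); they miss things now and then, are a little off and sometimes report something else, mostly with a low value. They report only what shows in the picture. A call takes as long as a camera call.
- find_in(camera, name): "rect" ([left, top, right, bottom] in pixels, round what is visible of it).
- place_of(camera, name): "location" ([column, row] in pixels: a listed point, or the origin of a listed thing).
The state is a dict: "clock": time; "joint_positions": joint angles; "joint_velocities": joint speeds; "effort": joint torques, N m; "position": TCP position; "ee_rot": TCP orientation; "contact_force": force on the tool from outside, world axes, zero at the start; "wrist_torque": the same for the moment, N m; "grip_width": finger opening in m.
Only numpy, scipy, OpenCV 4.12 (cv2) and the standard library are available. Lean on these libraries where they do the work, as an engineer would, in place of code of your own. Each camera call takes 0.05 s, during which the arm holds its last target.

## Working session

There is one attempt and no reset: what is moved stays moved. The work goes in short steps, Python scripts to look and compute and a shell command to move; the robot and the scene stay as the last step left them, time stands still between calls to the robot, and variables do not carry over. Pictures are saved under pics/ and viewed, and the job is handed in when it is done.

```bash
mkdir -p pics; ls; cat > h.py <<'E'
import numpy as np, cv2
from scipy.spatial.transform import Rotation as R
from station import state, grab_frame, camera_model, env, find_in, place_of
def cam(name, st=None):
    m=camera_model(name)
    f=210/np.tan(np.radians(m['fovy'])/2)
    if 'mount' in m:
        M=np.array(m['mount']); T=np.eye(4); T[:3,:3]=R.from_quat(st['ee_rot']).as_matrix(); T[:3,3]=st['position']; T=T@M
    else:
        T=np.eye(4); a=np.array(m['attitude']); T[:3,:3]=a if a.shape==(3,3) else R.from_quat(a).as_matrix(); T[:3,3]=m['origin']
    return f,m['cx'],m['cy'],T
def ray(c,uv,z):
    f,cx,cy,T=c; uv=np.atleast_2d(uv).astype(float)
    d=np.c_[(uv[:,0]-cx)/f,(uv[:,1]-cy)/f,np.ones(len(uv))]@T[:3,:3].T
    return T[:3,3]+d*((z-T[2,3])/d[:,2])[:,None]
def cloud(c,D):
    f,cx,cy,T=c; v,u=np.mgrid[:D.shape[0],:D.shape[1]]
    P=np.stack([(u-cx)/f*D,(v-cy)/f*D,D],-1)@T[:3,:3].T+T[:3,3]
    P[D<=0]=np.nan
    return P
E
python3 - <<'E'
from h import *
for n in("top","side"):
    I,D=grab_frame(n); cv2.imwrite(f'pics/{n}0.png',I[:,:,::-1]); np.savez(f'pics/{n}0.npz',I=I,D=D)
    print(n,camera_model(n))
    for k in("straightedge","stop_left","stop_right","short_edge"):
        print(k,place_of(n,k)[:2],find_in(n,k)[:2])
print(state()); print(camera_model('wrist'))
E
```

```text
pics
top {'fovy': 57.023971266118046, 'cx': 274.0262998382869, 'cy': 212.47734422620033, 'origin': array([ 0.47665082, -0.00657439,  0.9255159 ]), 'attitude': array([ 0.71599228, -0.69613193,  0.03567679, -0.03850389])}
straightedge [{'location': [289.4, 253.9], 'confidence': 0.97}] [{'rect': [236.9, 221.2, 346.9, 287.5], 'confidence': 0.88}]
stop_left [{'location': [273.8, 184.3], 'confidence': 0.6}] []
stop_right [{'location': [330.4, 199.5], 'confidence': 0.44}] [{'rect': [327.9, 190.8, 339.6, 200.4], 'confidence': 0.43}]
short_edge [{'location': [99.8, 233.8], 'confidence': 0.59}] [{'rect': [70.0, 219.0, 130.6, 243.6], 'confidence': 0.97}]
side {'fovy': 54.071566362047946, 'cx': 281.37914274612876, 'cy': 215.16581885200665, 'origin': array([ 0.43392462, -0.64846966,  0.74927945]), 'attitude': array([ 0.92408646, -0.08507261,  0.02919348, -0.37144933])}
straightedge [{'location': [257.1, 247.1], 'confidence': 0.87}, {'location': [249.7, 134.9], 'confidence': 0.39}] [{'rect': [231.2, 204.8, 279.8, 300.2], 'confidence': 0.56}]
stop_left [{'location': [319.3, 223.6], 'confidence': 0.
[... 731 characters left out ...]
40326, -0.5222728 ,  0.21864489]), 'ee_rot': array([ 0.11221501, -0.69813608,  0.69815433, -0.11222448]), 'contact_force': array([ 0.6838538 ,  0.33652148, -0.4229994 ]), 'wrist_torque': array([ 0.04828998, -0.02690482, -0.00093673]), 'grip_width': 0.09275888973935045}
{'fovy': 64.26494269753742, 'cx': 279.69950529671183, 'cy': 210.46009637430373, 'mount': array([[-3.93603122e-05,  9.64203576e-01,  2.65163086e-01,
        -7.39502214e-02],
       [-2.81641097e-03, -2.65162142e-01,  9.64199723e-01,
        -1.67132038e-01],
       [ 9.99996033e-01, -7.08857023e-04,  2.72603039e-03,
         3.83129624e-04],
       [ 0.00000000e+00,  0.00000000e+00,  0.00000000e+00,
         1.00000000e+00]])}
```

View pics/top0.png

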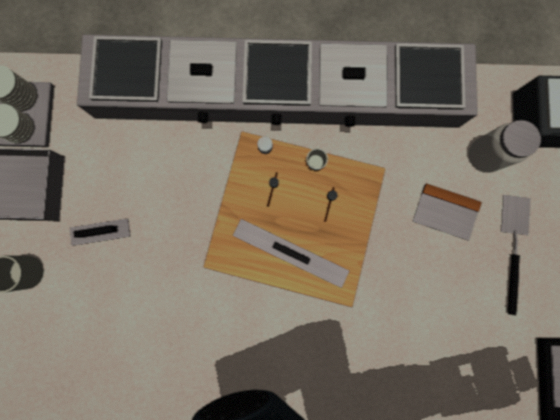

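View pics/side0.png

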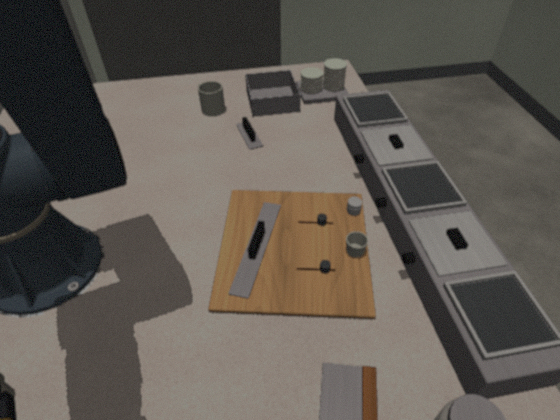

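```bash
python3 - <<'E'
from h import *
z=np.load('pics/top0.npz'); I=z['I'][150:310,210:370]
cv2.imwrite('pics/crop0.png',cv2.resize(I[:,:,::-1],None,fx=3.7,fy=3.7,interpolation=cv2.INTER_CUBIC))
c=cam('top'); P=cloud(c,z['D'])
np.set_printoptions(precision=4,suppress=True)
for uv in [(273.8,184.3),(330.4,199.5)]: print(ray(c,uv,.015), P[int(uv[1]),int(uv[0])])
print(P[300,300],P[240,200],P[215,290])
# grip
m=(np.abs(P[...,2]-.056)<.006)&(P[...,0]<.5)&(P[...,0]>.3)&(abs(P[...,1])<.12)
Q=P[m];print(len(Q),Q.mean(0)); u,s,vt=np.linalg.svd(Q[:,:2]-Q[:,:2].mean(0)); print(vt[0],np.degrees(np.arctan2(vt[0,1],vt[0,0])))
m=(np.abs(P[...,2]-.037)<.006)&(P[...,0]>.4)&(P[...,0]<.7)&(abs(P[...,1])<.15)
n,l,st,ce=cv2.connectedComponentsWithStats(m.astype('uint8'))
for i in range(1,n):
    if st[i,4]>15: print(st[i],P[l==i].mean(0),P[l==i].min(0),P[l==i].max(0))
E
```

```text
[[0.6401 0.0009 0.015 ]] [0.6372 0.0026 0.0347]
[[ 0.6072 -0.1346  0.015 ]] [ 0.6052 -0.1305  0.0376]
[ 0.3693 -0.0682  0.0026] [0.5029 0.1731 0.002 ] [ 0.5676 -0.0395  0.0151]
282 [ 0.4786 -0.0437  0.0561]
[-0.3998 -0.9166] -113.56839533403065
[269 177  10  10  80] [0.6423 0.001  0.0376] [ 0.6318 -0.0091  0.0323] [0.6535 0.0122 0.0416]
[328 190  10  11  84] [ 0.6153 -0.1362  0.0371] [ 0.6038 -0.147   0.0312] [ 0.6267 -0.1254  0.0416]
```

The top view shows the long strip at about px (291,252) and the pins at (274,183) and (332,195). The cup and tin are at (316,160) and (265,145), and the short edge is at (100,232), left of the board. Next I'll work out the hover move.

```bash
cat >> h.py <<'E'
def plan(pos,yaw,st=None):
    """tool shift(cm) & turn(deg, rotvec) to TCP pos with tool y down, jaw axis z along +-(cos yaw,sin yaw)"""
    st=st or state(); A=R.from_quat(st['ee_rot']).as_matrix()
    best=None
    for s in(1,-1):
        z=s*np.array([np.cos(yaw),np.sin(yaw),0]); y=np.array([0,0,-1.]); x=np.cross(y,z)
        B=np.c_[x,y,z]; rv=R.from_matrix(A.T@B).as_rotvec(degrees=True)
        if best is None or np.linalg.norm(rv)<np.linalg.norm(best[1]): best=(A.T@(np.array(pos)-st['position'])*100,rv,B)
    print('shift cm in current tool',best[0].round(2),'turn',best[1].round(2),'shift in final tool',(best[2].T@(np.array(pos)-st['position'])*100).round(2))
    print('A cols x,z',A[:,0].round(3),A[:,2].round(3))
E
python3 - <<'E'
from h import *
plan([.479,-.044,.20],np.radians(-23.6))
E
```

```text
shift cm in current tool [-44.1    1.86 -35.81] turn [ -0.   -48.14   0.  ] shift in final tool [-56.1    1.86   8.95]
A cols x,z [-0.95  -0.313 -0.   ] [ 0.313 -0.95   0.   ]
```

```bash
python3 -m inch '[[1,-2.8,0,-2.2,0,0,0],[1,-2.8,0,-2.2,0,0,0],[1,-2.8,0,-2.2,0,0,0],[1,-2.8,0,-2.2,0,0,0],[1,-2.8,0,-2.2,0,0,0],[1,-2.8,0,-2.2,0,0,0],[1,-2.8,0,-2.2,0,0,0],[1,-2.8,0,-2.2,0,0,0],[1,-2.8,0,-2.2,0,0,0],[1,-2.8,0,-2.2,0,0,0],[1,-2.8,0,-2.2,0,0,0],[1,-2.8,0,-2.2,0,0,0],[1,-2.8,0,-2.2,0,0,0],[1,-2.8,0,-2.2,0,0,0]]'
python3 -m inch '[[1,0,0,0,0,-8,0],[1,0,0,0,0,-8,0],[1,0,0,0,0,-8,0],[1,0,0,0,0,-8,0],[1,0,0,0,0,-8,0],[1,0,0,0,0,-8,0],[1,0,0,0,0,0,0]]'
python3 - <<'E'
from h import *
np.set_printoptions(precision=4,suppress=True)
st=state();c=cam('wrist',st); I,D=grab_frame('wrist'); cv2.imwrite('pics/w1.png',I[:,:,::-1])
P=cloud(c,D)
np.savez('pics/w1.npz',I=I,D=D,P=P)
m=(np.abs(P[...,2]-.056)<.006)&(P[...,0]<.55)&(P[...,0]>.35)&(abs(P[...,1])<.12)
Q=P[m];print(len(Q)); r=cv2.minAreaRect((Q[:,:2]*1000).astype('float32'));print(r,Q[:,2].mean())
m=(np.abs(P[...,2]-.037)<.006)&(P[...,0]>.55)&(P[...,0]<.68)&(abs(P[...,1])<.17)
n,l,s,ce=cv2.connectedComponentsWithStats(m.astype('uint8'))
for i in range(1,n):
    if s[i,4]>40: q=P[l==i];print(s[i],q.mean(0),cv2.minEnclosingCircle((q[:,:2]*1000).astype('float32')))
for k in("straightedge","stop_left","stop_right"): print(k,place_of('wrist',k)[:2])
plan([.479,-.044,.10],np.radians(-23.6))
E
```

```text
clock: 2.3
position: [0.4488, -0.1055, 0.2188]
ee_rot: [0.112, -0.698, 0.698, -0.112]
contact_force: [1.0, -0.4, -0.7]
grip_width: 0.0931
clock: 3.0
position: [0.4481, -0.1069, 0.2187]
ee_rot: [0.387, -0.592, 0.592, -0.387]
contact_force: [0.5, 0.3, -0.3]
grip_width: 0.0931
1612
((479.84112548828125, -43.10649108886719), (89.63622283935547, 15.52934741973877), 66.14326477050781) 0.05670508037013593
[411   0  28  18 389] [ 0.6402 -0.0029  0.0374] ((642.9896850585938, 0.38320496678352356), 11.74732780456543)
[482  74  15  29 151] [ 0.6762 -0.0957  0.0372] ((679.8174438476562, -97.46920776367188), 14.068309783935547)
[425 140  26  23 469] [ 0.6149 -0.1354  0.0378] ((615.9619750976562, -136.10598754882812), 11.919857025146484)
straightedge [{'location': [279.8, 119.9], 'confidence': 0.62}, {'location': [428.9, 149.8], 'confidence': 0.57}]
stop_left [{'location': [416.0, 8.7], 'confidence': 0.68}]
stop_right [{'location': [428.8, 150.5], 'confidence': 0.62}]
shift cm in current tool [-7.   11.87  0.27] turn [-0.   -0.31  0.  ] shift in final tool [-7.   11.87  0.31]
A cols x,z [-0.405 -0.914  0.   ] [ 0.914 -0.405  0.   ]
```

View pics/w1.png

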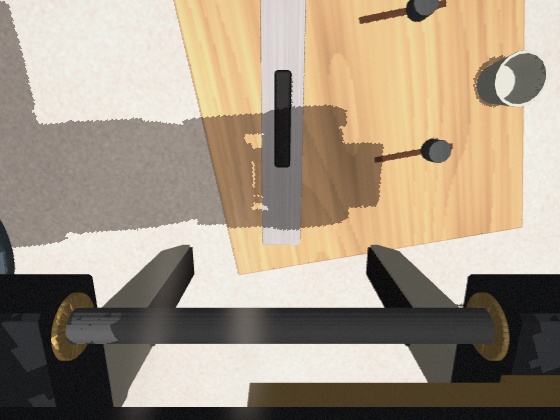

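The wrist view shows the rail at px (283,118), clear between the jaws, with the pins at (425,5) and (437,150). Both cameras agree on the positions. Now I descend, keeping the tips about 7 mm above the strip.

```bash
python3 -m inch '[[1,-3.5,2,0.3,0,-0.3,0],[1,-3.6,3,0,0,0,0],[1,0,4,0,0,0,0],[1,0,4,0,0,0,0],[1,0,3,0,0,0,0],[1,0,2,0,0,0,0],[1,0,1.1,0,0,0,0],[1,0,0,0,0,0,0]]'
python3 - <<'E'
from h import *
plan([.4798,-.0431,.027],np.radians(-23.86))
E
```

```text
clock: 4.0
position: [0.4788, -0.043, 0.0268]
ee_rot: [-0.388, 0.592, -0.591, 0.387]
contact_force: [-0.3, 0.2, 0.5]
grip_width: 0.093
shift cm in current tool [-0.03 -0.02  0.1 ] turn [0.1  0.35 0.02] shift in final tool [-0.03 -0.02  0.1 ]
A cols x,z [-0.399 -0.917  0.   ] [ 0.917 -0.399 -0.002]
```

```bash
python3 -m inch '[[1,0,0,0.1,0,0.4,0],[-1,0,0,0,0,0,0],[-1,0,0,0,0,0,0],[-1,0,0,0,0,0,0],[-1,0,0,0,0,0,0],[-1,0,0,0,0,0,0],[-1,0,0,0,0,0,0],[-1,0,0,0,0,0,0]]'
python3 - <<'E'
from h import *
print(state()['wrist_torque'])
L=np.array([.6425,.0008]);Rr=np.array([.6158,-.136]); d=L-Rr; d/=np.linalg.norm(d); n=np.array([d[1],-d[0]]); yaw=np.arctan2(n[1],n[0])
c=(L+Rr)/2-n*.034; print(c,np.degrees(yaw)); 
plan([*(c-n*.012),.0268],yaw)
plan([*(c),.0268],yaw)
E
```

```text
clock: 4.8
position: [0.4802, -0.0434, 0.0276]
ee_rot: [-0.386, 0.593, -0.592, 0.386]
contact_force: [-0.1, 0.2, -0.0]
grip_width: 0.0415
[-0.05940276 -0.16961328 -0.01699906]
[ 0.59577966 -0.06108693] -11.043892353626594
shift cm in current tool [-2.79  0.08 10.12] turn [  0.   -12.79  -0.  ] shift in final tool [-0.48  0.08 10.49]
A cols x,z [-0.404 -0.915 -0.   ] [ 0.915 -0.404 -0.   ]
shift cm in current tool [-3.06  0.08 11.29] turn [  0.   -12.79  -0.  ] shift in final tool [-0.48  0.08 11.69]
A cols x,z [-0.404 -0.915 -0.   ] [ 0.915 -0.404 -0.   ]
```

```bash
python3 -m inch '[[-1,0,0,0,0,0,0],[-1,0,0,0,0,0,0],[-1,0,0,0,0,0,0],[-1,0,0,0,0,0,0],[-1,0,0,0,0,0,0],[-1,0,0,0,0,0,0]]'; python3 -c "
from h import *
s=state();print(s['wrist_torque'],s['contact_force'],s['grip_width'])"
```

```text
clock: 5.4
position: [0.4799, -0.0434, 0.0276]
ee_rot: [-0.386, 0.593, -0.592, 0.386]
contact_force: [-3.5, 1.2, 2.2]
grip_width: 0.0162
[ 0.14223119  0.42775369 -0.06268106] [-3.46437769  1.21551519  2.24240033] 0.016244326019956845
```

```bash
python3 -m inch '[[-1,0,0,0,0,-3.2,0],[-1,0,0,0,0,-3.2,0],[-1,0,0,0,0,-3.2,0],[-1,0,0,0,0,-3.2,0],[-1,-0.05,0,1,0,0,0],[-1,-0.05,0,1.3,0,0,0],[-1,-0.05,0,1.3,0,0,0],[-1,-0.05,0,1.3,0,0,0],[-1,-0.05,0,1.3,0,0,0],[-1,-0.05,0,1.3,0,0,0],[-1,-0.05,0,1.3,0,0,0],[-1,-0.05,0,1.0,0,0,0],[-1,0,0,0,0,0,0],[-1,0,0,0,0,0,0]]'
python3 - <<'E'
from h import *
s=state();print(s['wrist_torque'],s['contact_force'],s['grip_width'])
c=cam('wrist',s); I,D=grab_frame('wrist'); cv2.imwrite('pics/w2.png',I[:,:,::-1]); P=cloud(c,D); np.savez('pics/w2.npz',I=I,P=P)
plan([.59578,-.06109,.0276],np.radians(-11.04),s)
I,D=grab_frame('top'); cv2.imwrite('pics/top2.png',cv2.resize(I[150:310,210:370,::-1],None,fx=3.7,fy=3.7,interpolation=cv2.INTER_CUBIC))
E
```

```text
clock: 6.8
position: [0.5776, -0.0584, 0.0276]
ee_rot: [0.449, -0.545, 0.546, -0.45]
contact_force: [1.3, -0.9, -1.4]
grip_width: 0.016
[-0.19648355 -0.3503293  -0.02413102] [ 1.32601104 -0.94709524 -1.41727072] 0.01599188237542173
shift cm in current tool [-0.09  0.    1.83] turn [-0.09  0.    0.  ] shift in final tool [-0.09  0.    1.83]
A cols x,z [-0.191 -0.981  0.   ] [ 0.981 -0.191  0.001]
```

View pics/w2.png

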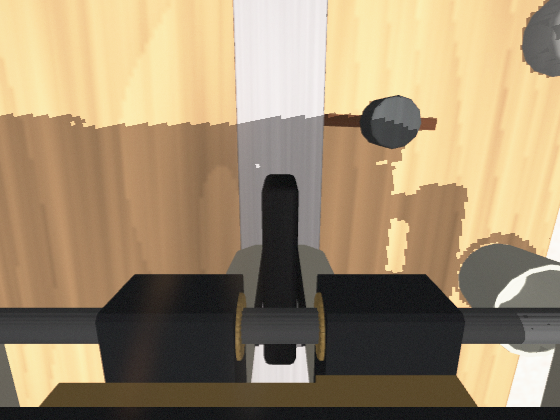

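View pics/top2.png

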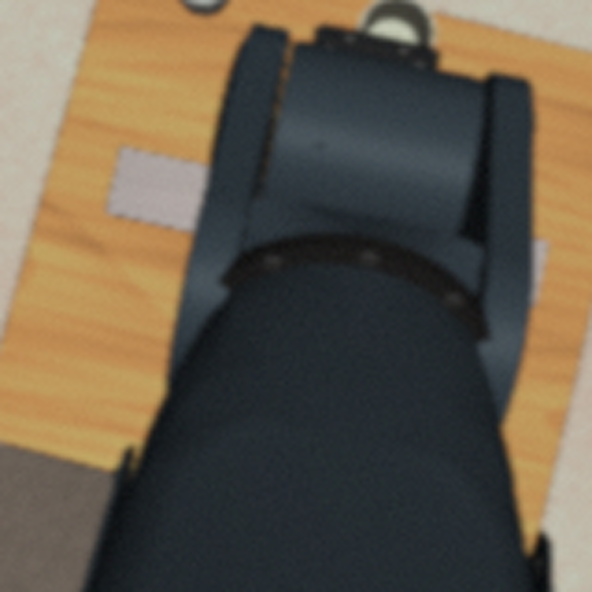

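The strip sits square in the grip, with its far edge at px column 325 and the left pin's near side at about 362. I'll close in slowly.

```bash
python3 -m inch '[[-1,0,0,0.5,0,0,0],[-1,0,0,0.5,0,0,0],[-1,0,0,0.4,0,0,0],[-1,0,0,0,0,0,0],[-1,0,0,0,0,0,0]]'; python3 -c "
from h import *
s=state();print(s['wrist_torque'],s['contact_force']);plan([.59578,-.06109,.0276],np.radians(-11.04),s)"
python3 -m inch '[[-1,0,0,0.1,0,0,0],[-1,0,0,0.1,0,0,0],[-1,0,0,0.1,0,0,0]]'; python3 -c "
from h import *
s=state();print(s['wrist_torque'],s['contact_force']);plan([.59578,-.06109,.0276],np.radians(-11.04),s)"
```

```text
clock: 7.4
position: [0.5913, -0.0611, 0.0276]
ee_rot: [0.449, -0.545, 0.546, -0.45]
contact_force: [1.9, 0.2, -1.9]
grip_width: 0.0155
[-0.08033401 -0.32597557 -0.0105405 ] [ 1.91025879  0.17362975 -1.88984742]
shift cm in current tool [-0.08  0.    0.44] turn [-0.06  0.   -0.  ] shift in final tool [-0.08  0.    0.44]
A cols x,z [-0.191 -0.982 -0.   ] [ 0.982 -0.191  0.001]
clock: 7.7
position: [0.5935, -0.0615, 0.0276]
ee_rot: [-0.45, 0.546, -0.546, 0.449]
contact_force: [-4.4, 0.1, 2.1]
grip_width: 0.0157
[0.11378722 0.60528615 0.01782171] [-4.38378383  0.11713796  2.13441644]
shift cm in current tool [-0.08 -0.    0.21] turn [0.04 0.01 0.  ] shift in final tool [-0.08 -0.    0.21]
A cols x,z [-0.191 -0.982  0.   ] [ 0.982 -0.191 -0.001]
```

```bash
cat > s.py <<'E'
from h import *
s=state();print(s['wrist_torque'].round(3),s['contact_force'].round(2));plan([.59578,-.06109,.0276],np.radians(-11.04),s)
E
for r in 1; do python3 -m inch '[[-1,0,0,0.1,0,0,0],[-1,0,0,0,0,0,0]]'; python3 s.py; done
python3 -m inch '[[-1,0,0,0.1,0,0,0],[-1,0,0,0,0,0,0]]'; python3 s.py
python3 -m inch '[[-1,0,0,0.1,0,0,0],[-1,0,0,0,0,0,0]]'; python3 s.py
```

```text
clock: 7.9
position: [0.5949, -0.0617, 0.0276]
ee_rot: [-0.45, 0.546, -0.546, 0.45]
contact_force: [-2.3, -0.0, 0.7]
grip_width: 0.0157
[ 0.054  0.533 -0.001] [-2.3  -0.03  0.65]
shift cm in current tool [-0.08 -0.    0.07] turn [-0.  0. -0.] shift in final tool [-0.08 -0.    0.07]
A cols x,z [-0.191 -0.982 -0.   ] [ 0.982 -0.191  0.   ]
clock: 8.1
position: [0.5957, -0.0619, 0.0276]
ee_rot: [-0.45, 0.546, -0.546, 0.45]
contact_force: [-3.9, 0.2, 2.5]
grip_width: 0.0157
[ 0.123  0.729 -0.064] [-3.9   0.23  2.47]
shift cm in current tool [-0.08 -0.   -0.  ] turn [ 0.03  0.01 -0.  ] shift in final tool [-0.08 -0.   -0.  ]
A cols x,z [-0.191 -0.982 -0.   ] [ 0.982 -0.191 -0.   ]
clock: 8.3
position: [0.5959, -0.0619, 0.0276]
ee_rot: [-0.45, 0.546, -0.545, 0.449]
contact_force: [-9.4, 1.7, 6.7]
grip_width: 0.0157
[ 0.224  1.484 -0.089] [-9.44  1.75  6.67]
shift cm in current tool [-0.08  0.   -0.02] turn [ 0.13  0.   -0.  ] shift in final tool [-0.08  0.   -0.02]
A cols x,z [-0.191 -0.981 -0.   ] [ 0.981 -0.191 -0.002]
```

```bash
python3 -m inch '[[-1,0,0,0.1,0,0,0],[-1,0,0,0,0,0,0]]'; python3 s.py
python3 -m inch '[[-1,0,0,0.1,0,0,0],[-1,0,0,0,0,0,0]]'; python3 s.py
```

```text
clock: 8.5
position: [0.5959, -0.0619, 0.0276]
ee_rot: [-0.451, 0.547, -0.545, 0.449]
contact_force: [-14.2, 2.7, 11.1]
grip_width: 0.0156
[ 0.335  2.368 -0.066] [-14.16   2.69  11.13]
shift cm in current tool [-0.08  0.   -0.03] turn [0.26 0.01 0.  ] shift in final tool [-0.08  0.   -0.03]
A cols x,z [-0.191 -0.982  0.   ] [ 0.982 -0.191 -0.005]
clock: 8.7
position: [0.596, -0.0619, 0.0277]
ee_rot: [-0.451, 0.548, -0.544, 0.448]
contact_force: [-19.4, 2.9, 15.9]
grip_width: 0.0156
[ 0.518  3.27  -0.068] [-19.45   2.88  15.93]
shift cm in current tool [-0.08  0.01 -0.04] turn [0.39 0.01 0.01] shift in final tool [-0.08  0.01 -0.04]
A cols x,z [-0.191 -0.982  0.   ] [ 0.981 -0.191 -0.007]
```

The yaw moment stays near zero while the push force rises to 19 N, so both pins carry load. I'll ease most of the preload and check with the wrist camera.

```bash
python3 -m inch '[[-1,0,0,-0.1,0,0,0],[-1,0,0,-0.1,0,0,0],[-1,0,0,0,0,0,0]]'; python3 s.py
cat > gap.py <<'E'
from h import *
import sys
np.set_printoptions(precision=4,suppress=True)
s=state();c=cam('wrist',s); I,D=grab_frame('wrist'); cv2.imwrite(f'pics/{sys.argv[1]}.png',I[:,:,::-1]); P=cloud(c,D); np.savez(f'pics/{sys.argv[1]}.npz',I=I,P=P,D=D)
E
python3 gap.py w3
```

```text
clock: 9.0
position: [0.596, -0.0619, 0.0276]
ee_rot: [-0.45, 0.546, -0.545, 0.449]
contact_force: [-7.9, 1.9, 5.5]
grip_width: 0.0157
[ 0.224  1.332 -0.086] [-7.91  1.86  5.45]
shift cm in current tool [-0.08 -0.   -0.03] turn [ 0.1 -0.  -0. ] shift in final tool [-0.08 -0.   -0.03]
A cols x,z [-0.192 -0.981 -0.   ] [ 0.981 -0.192 -0.002]
```

View pics/w3.png

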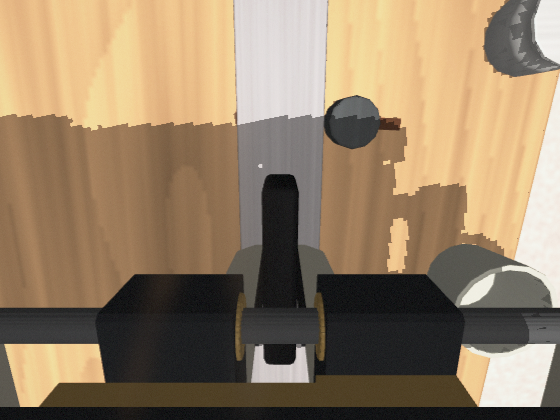

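```bash
python3 -m inch '[[-1,0,0,-0.05,0,0,0],[-1,0,0,0,0,0,0]]'; python3 s.py; python3 -m inch '[[-0.3,0,0,0,0,0,0],[-0.3,0,0,0,0,0,0],[-0.3,0,0,0,0,0,0],[-0.3,0,0,0,0,0,0],[-0.3,0,0,0,0,0,0]]'; python3 s.py
```

```text
clock: 9.25
position: [0.5959, -0.0619, 0.0276]
ee_rot: [-0.45, 0.546, -0.546, 0.449]
contact_force: [-5.7, 1.1, 2.6]
grip_width: 0.0158
[ 0.157  0.975 -0.058] [-5.73  1.05  2.56]
shift cm in current tool [-0.08 -0.   -0.03] turn [ 0.05  0.   -0.  ] shift in final tool [-0.08 -0.   -0.03]
A cols x,z [-0.191 -0.981 -0.   ] [ 0.981 -0.191 -0.001]
clock: 9.75
position: [0.5964, -0.0621, 0.0277]
ee_rot: [0.45, -0.546, 0.546, -0.45]
contact_force: [-0.2, 0.0, -0.1]
grip_width: 0.0326
[-0.004 -0.08   0.015] [-0.15  0.02 -0.13]
shift cm in current tool [-0.08  0.01 -0.08] turn [-0.02  0.    0.  ] shift in final tool [-0.08  0.01 -0.08]
A cols x,z [-0.191 -0.982  0.   ] [ 0.982 -0.191  0.   ]
```

```bash
python3 -m inch '[[-0.3,0,-1,0,0,0,0],[-0.3,0,-2,0,0,0,0],[-0.3,0,-4,0,0,0,0],[-0.3,0,-4,0,0,0,0],[-0.3,2,-4,0,0,0,0],[-0.3,3,-4,0,0,0,0],[-0.3,4,-3,0,0,0,0],[-0.3,4,0,0,0,0,0],[-0.3,0,0,0,0,0,0],[-0.3,0,0,0,0,0,0]]'
python3 gap.py w4; python3 - <<'E'
from h import *
np.set_printoptions(precision=4,suppress=True)
z=np.load('pics/w4.npz');P=z['P']
m=(np.abs(P[...,2]-.056)<.006)&(P[...,0]<.7)&(P[...,0]>.5)&(abs(P[...,1])<.13)
n,l,s,ce=cv2.connectedComponentsWithStats(m.astype('uint8'))
for i in range(1,n):
    if s[i,4]>200: print(s[i],cv2.minAreaRect((P[l==i][:,:2]*1000).astype('float32')))
m=(np.abs(P[...,2]-.037)<.005)&(P[...,0]>.55)&(P[...,0]<.68)&(abs(P[...,1])<.17)
n,l,s,ce=cv2.connectedComponentsWithStats(m.astype('uint8'))
for i in range(1,n):
    if s[i,4]>60: q=P[l==i];print(s[i],q.mean(0),cv2.minEnclosingCircle((q[:,:2]*1000).astype('float32')))
E
```

```text
clock: 10.75
position: [0.5711, -0.19, 0.2481]
ee_rot: [0.449, -0.546, 0.546, -0.449]
contact_force: [0.5, 0.2, -0.2]
grip_width: 0.0326
[ 271    8   17   98 1581] ((596.5711669921875, -62.0589599609375), (89.04557037353516, 15.814974784851074), 78.46197509765625)
[359  48  31  53 283] ((686.086669921875, -97.67549896240234), (49.07630920410156, 27.258697509765625), 89.78096771240234)
[299 118  22  23 371] [ 0.616  -0.1364  0.0381] ((616.2586669921875, -136.46437072753906), 11.839103698730469)
```

View pics/w4.png

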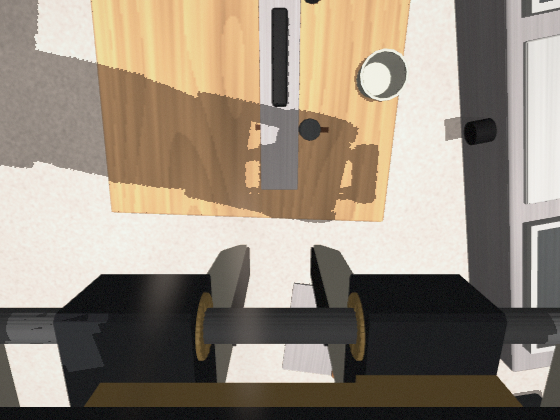

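```bash
python3 -m inch '[[-0.3,-2,-2,0,0,0,0],[-0.3,-2,-2,0,0,0,0],[-0.3,0,0,0,0,0,0],[-0.3,0,0,0,0,0,0],[-0.3,0,0,0,0,0,0]]'
python3 gap.py w5; python3 - <<'E'
from h import *
z=np.load('pics/w5.npz');I=z['I'];P=z['P']
cv2.imwrite('pics/w5c.png',cv2.resize(I[0:200,200:400,::-1],None,fx=3,fy=3,interpolation=cv2.INTER_CUBIC))
m=(np.abs(P[...,2]-.056)<.006)&(P[...,0]<.64)&(P[...,0]>.5)&(abs(P[...,1])<.13)
print(cv2.minAreaRect((P[m][:,:2]*1000).astype('float32')))
m=(np.abs(P[...,2]-.037)<.005)&(P[...,0]>.55)&(P[...,0]<.68)&(abs(P[...,1])<.17)
n,l,s,ce=cv2.connectedComponentsWithStats(m.astype('uint8')); C=[]
for i in range(1,n):
    if s[i,4]>60: q=P[l==i];c=cv2.minEnclosingCircle((q[:,:2]*1000).astype('float32'));print(s[i],c); 
# strip far edge: fit by strip-top colored points
m=(np.abs(P[...,2]-.020)<.002)&(I.min(2)>0)&(np.ptp(I.astype(int),axis=2)<22)&(P[...,0]>.54)&(P[...,0]<.65)&(abs(P[...,1]+.06)<.15)
print(m.sum(),cv2.minAreaRect((P[m][:,:2]*1000).astype('float32')))
I,D=grab_frame('top'); cv2.imwrite('pics/top5.png',I[:,:,::-1])
I,D=grab_frame('side'); cv2.imwrite('pics/side5.png',cv2.resize(I[160:320,200:400,::-1],None,fx=3.7,fy=3.7,interpolation=cv2.INTER_CUBIC))
E
```

```text
clock: 11.3
position: [0.5786, -0.1503, 0.2864]
ee_rot: [-0.45, 0.546, -0.545, 0.449]
contact_force: [0.0, -0.3, 0.6]
grip_width: 0.0326
((596.7478637695312, -61.60592269897461), (89.07107543945312, 15.685820579528809), 78.63963317871094)
[300  27  21  24 387] ((643.8687744140625, 0.47624221444129944), 12.005829811096191)
[297 152  20  20 289] ((616.00341796875, -136.44329833984375), 11.801058769226074)
5334 ((602.666259765625, -76.26803588867188), (253.03936767578125, 60.231956481933594), 78.77523040771484)
```

View pics/w5c.png

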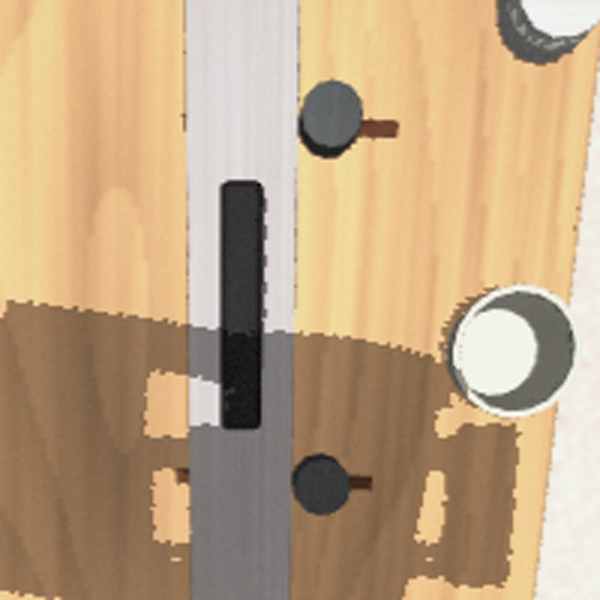

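View pics/side5.png

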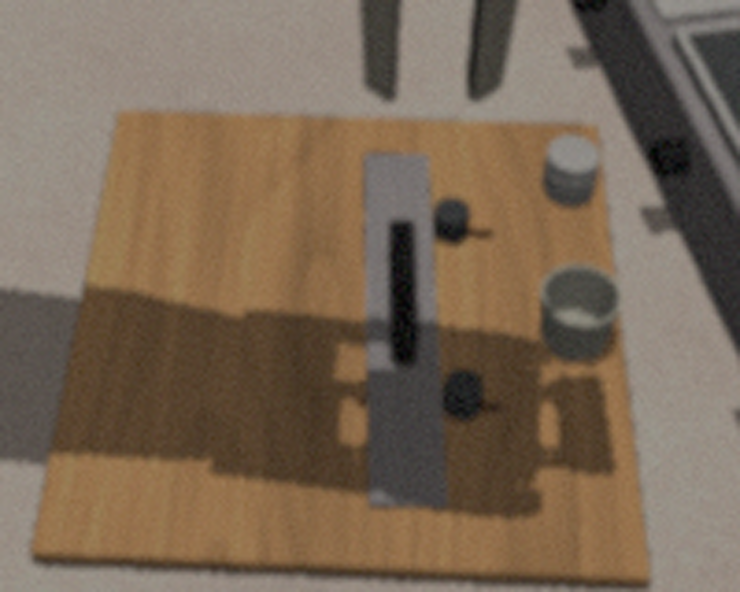

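Both views show each pin's near side meeting the strip's far edge with no visible gap. In the enlarged wrist crop the contacts are at (298,130) and (292,485). I'm handing it in.

```bash
python3 -c "
from h import *
print(env.sign_off())"
```

```text
the job is handed in; nothing more can be done
None
```

The long straightedge now lies against both stops and is released; I handed the job in at about 11.4 s of the 35 s allowed. I gripped it by its rail, turned it about 12.8° and slid it roughly 117 mm across the board without lifting it. I then pressed it against the pins, eased off the push, opened the gripper partway and lifted clear.

- **Force check:** pushing up to 19 N sideways gave almost no twisting moment (about 0.07 N m), so both pins were carrying load.
- **Camera check after release:** the rail's centre line is 34.05 mm from the left pin's axis and 33.55 mm from the right one's. The ideal is 34 mm, and the calibration is only good to about 2 mm. The wrist close-up and the side view show no gap at either pin.
- **One failed check:** fitting the strip's outline from its colour took in other surfaces (it came out 253 x 60 mm instead of 280 x 44 mm), so I ignored it.
- **Short straightedge:** I never went near it, but I did not measure its position again at the end.

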